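# Set the timer of an LED candle and click its flame cap home

## Robot

A 6-joint arm with a two-finger parallel gripper is mounted at the origin on the work surface. World frame = base frame: x ahead of the robot, y to its left, z up, the work surface at z = 0. Lengths are in m, angles in rad, forces in N, time in s.
With the tool pointing down it reaches from about 0.25 to 0.725 m from the base axis. Payload 4 kg.
Tool frame: the origin (TCP) lies midway between the tips of the shut fingers; the grasp point (between the pads) lies bot.pinch_z behind it (bot.pinch_z is the distance from the TCP to the grasp point, in m); z points along the fingers, y is the line along which they close (so a half turn about z gives the same grasp; the last joint's range is limited). The gripper opens to 85 mm and grips with 20 to 120 N. Pads are 22 mm wide; open, the fingers measure 114 mm over their backs; the gripper's body (76 mm by 85 mm) begins 54 mm behind the grasp point. The pads swing forward as they close: fully open they stand 13 mm farther back than shut.
Start: joints at [-1.282, 0.241, 0.005, 1.335, 0, 1.571], TCP at [0.142, -0.479, 0.231] pointing down, gripper open.
Joint ranges: [-2.72, 2.72], [-1.05, 1.87], [-1.09, 1.28], [-1.99, 2.15], [-1.42, 1.44], [-3.14, 3.14]. Speed limits (rad/s): [2.79, 2.79, 3.14, 3.14, 3.14, 3.14].

## Interface

Orientations are given as a unit quaternion [x, y, z, w].
In Python, from workcell import bot gives the robot as it stands.
- The arm moves only by the tool hand_motion, called after "Emit:" as name(argument=value, ...) on one line, values as JSON. Schema: {"type":"object","properties":{"plan":{"type":"object","properties":{"steps":{"type":"array","items":{"type":"array","items":{"type":"number"},"minItems":7,"maxItems":7},"minItems":1,"maxItems":10}},"additionalProperties":false,"required":["steps"]},"only":{"type":"string"},"quiet":{"type":"boolean"},"lines":{"type":"string"}},"required":["plan"],"additionalProperties":false}. plan is an object whose key "steps" holds a list of rows, 1 to 10 of them, each of 7 numbers: a rotation vector rx, ry, rz in rad, then dx, dy, dz in cm, then the finger opening in m; each row is the pose to reach, as a shift and turn from the pose commanded when the call began, along the tool's axes at that moment; what a row does not reach only later rows make up. A row lasts 1/8 s, in which the tool goes at most 0.0625 m and 0.188 rad, less where a joint would pass 70% of its speed; a pose out of reach is approached as far as the arm can. The fingers move at their own pace and stop on an object; the grip force is fixed at half the most. Time passes only in rows, so rows that do not move let the fingers close. The tool returns the time, the measured TCP pose, the force, the opening and the grip force at its end. only (a regular expression) keeps the lines of the reply that match it, lines (a string "A,B") keeps lines A to B, and quiet returns only ok. Input that does not fit is refused with a message, and nothing moves.
- bot.get_obs(): the state, without advancing time (a new reading comes with each control period).
- bot.camera(name): name is "side" or "top" or "wrist"; returns the picture (480x640x3 uint8, red, green, blue); there is no depth.
- bot.calibration(name): a dict with "mtx" (3x3 intrinsics, pixels), "R" (3x3) and "t" (3): a world point X has camera coordinates R X + t. Camera axes: x right, y down, z forward; pixel columns grow to the right and rows downward; lengths in m; the calibration is good to about 2 mm. A picture is of the moment at which its call begins: read the wrist's pose just before it. calibration takes no time and is no camera call; for the wrist camera it gives the pose at the moment of the call.
- bot.job_done(): hands the job in; it is judged then, once.
The state is a dict: "clock": time; "joint_pos": joint angles; "joint_vel": joint speeds; "tau": joint torques, N m; "eef_pos": TCP position; "tool_rot": TCP orientation; "ft_force": force on the tool from outside, world axes, zero at the start; "ft_torque": the same for the moment, N m; "grip_width": finger opening in m; "grasp_force": force on a finger pad.
Only numpy, scipy, OpenCV 4.12 (cv2) and the standard library are available. Lean on these libraries where they do the work, as an engineer would, in place of code of your own. Each camera call takes 0.05 s, during which the arm holds its last target. There are 200 camera calls.

## Task

Get the LED candle ready for the evening: first swing the sprung timer lever on its base all the way to its stop and let it spring back by itself. Then pick up the flame cap from the cork coaster, press it straight down onto the steel stud on top of the candle until it clicks, and keep pressing so that the sprung contact ring under it is pushed right down; finish like that, still gripping the cap and pressing the ring down. Leave the glass bowl, vase, plain pillar candle and tealight where they are.

Things in the scene. Friction and masses are not known exactly. Their poses are not given: they have to be found in the camera images.
- candle_base: LED candle on its stand, all one piece fixed to the table. Origin: centre of the underside. Black plinth 110 mm (its x) by 250 mm (its y), 22 mm high; a dark wax-look pillar 75 mm in diameter stands on it with its axis at y = -70 mm, its flat top 100 mm above the table; the timer lever sits at the other end (+y) of the plinth.
- stud_seat (a point): Centre of the pillar's flat top, 100 mm above the table, at the foot of the steel stud (16 mm diameter, 20 mm high, blunt top). Cap's underside when clicked on: about 6 mm above this point; with the ring at its stop: 1 mm.
- stud_beads (a point): Point on the stud's axis, 13 mm above the pillar's top, level with the centres of four sprung steel beads that stick out 4 mm from its side. Forcing the cap's lip over them takes 8 to 14 N, most when its underside is about 14 mm above the pillar's top; below 11 mm the resistance drops and the cap is drawn down by itself to about 6 mm (the click).
- contact_ring (a joint): Sprung steel ring (36 mm outer, 26 mm inner diameter) around the foot of the stud. 0 = up, its top 5 mm above the pillar's top; grows in m as it is pushed down, to its stop at 0.004 (top 1 mm above the pillar). Spring 1 N at first touch, 11 N at the stop. The cap's rim bears on it only after the click.
- timer_lever (a joint): Timer lever turning about an upright axis on the plinth. 0 = rest (as at the start), grows in rad anticlockwise seen from above, stop at 0.9. Its spring asks about 1.5 N at the post at rest, 4.2 N at the stop, and returns it to 0 when let go.
- lever_post (a point): Top centre of the upright round steel post at the end of the timer lever, moving with it; 12 mm in diameter, this point 68 mm above the table, the post free from there down to 32 mm above the table, where the lever's bar (8 mm thick) runs to the pivot. Can be pinched from above; pinched along the line to the pivot, it is free to spring back when the fingers open.
- lever_pivot (a point): Point on the lever's turning axis, at the plinth's top (22 mm above the table). 50 mm horizontally from the post's axis.
- flame_cap: Loose round flame cap, 50 g, dark wax look, upright on the coaster; 40 mm diameter, 36 mm high, plus a clear flame-shaped tip on top (14 mm wide, 24 mm high). Origin: centre of its underside, z up. Open below: cavity 26 mm wide, 24 mm deep, mouth narrowed to 20 mm by a round lip 5 mm high. Grip round the sides, fingertips at least 4 mm above its underside to clear the pillar.
- coaster: Round cork coaster fixed to the table, 100 mm in diameter, 6 mm thick. Origin: centre of its underside.
- glass_bowl: Glass bowl, 110 mm wide, 60 mm high; leave alone. Origin: centre of its underside.
- vase: White vase, 80 mm wide, 160 mm high; leave alone. Origin: centre of its underside.
- pillar_candle: Plain dark pillar candle with a wick, no stud, 75 mm wide, 130 mm high with wick; leave alone. Origin: centre of its underside.
- tealight: Aluminium-cup tealight, 38 mm wide, 17 mm high; leave alone. Origin: centre of its underside.

How it is judged:
By the outcome, as a careful person would: the job done as asked, in the order asked, and still so for the second after the job is handed in, while the arm keeps its last pose, push and grip.
It also fails if it takes over 59 s, if anything falls off the work surface, if the arm or the gripper's body presses on something with over 40 N, if the wrist force passes 120 N, or if a joint passes its speed limit or range.

## Working session

There is one attempt and no reset: what is moved stays moved. The work goes in short steps, Python scripts to look and compute and a tool call to move; the robot and the scene stay as the last step left them, time stands still between calls to the robot, and variables do not carry over. Pictures are saved under pics/ and viewed, at most 11 in all, crops included, and the job is handed in when it is done.

```bash
ls; mkdir -p pics
```

Run:
```python
from workcell import bot
import cv2,numpy as np
for n in ("side","top"):
    im=bot.camera(n); cv2.imwrite(f"pics/{n}0.png",im[:,:,::-1]); c=bot.calibration(n)
    print(n,np.round(c["mtx"],1).tolist(),np.round(c["R"],3).tolist(),np.round(c["t"],3).tolist())
o=bot.get_obs();print(o,bot.pinch_z)
```

```text
pics
workcell.py
side [[534.1, 0.0, 307.2], [0.0, 534.1, 233.0], [0.0, 0.0, 1.0]] [[-0.82, -0.572, 0.011], [-0.308, 0.425, -0.851], [0.482, -0.702, -0.525]] [0.488, 0.268, 0.886]
top [[526.2, 0.0, 314.3], [0.0, 526.2, 244.8], [0.0, 0.0, 1.0]] [[0.112, -0.994, 0.002], [-0.971, -0.11, -0.213], [0.212, 0.022, -0.977]] [-0.045, 0.592, 0.85]
{'clock': 0.1, 'joint_pos': array([-1.28201611e+00,  2.41367685e-01,  3.85275883e-03,  1.33520204e+00,
       -1.34558494e-05,  1.57079317e+00]), 'joint_vel': array([ 0.0013414 , -0.00048164,  0.00214451, -0.00168149, -0.00141811,
        0.00026207]), 'tau': array([-2.84715843e-04, -3.73138046e+01,  2.53010166e+01,  1.08507858e-02,
       -2.49218289e-05, -5.78430530e-06]), 'eef_pos': array([ 0.14222537, -0.47875084,  0.23048461]), 'tool_rot': array([ 9.89593162e-01,  1.43890417e-01, -1.44835881e-04, -9.49359399e-04]), 'ft_force': array([-0.20923605,  0.03455163, -0.75578597]), 'ft_torque': array([-0.00044478,  0.01146127, -0.04028602]), 'grasp_force': 0.0, 'grip_width': 0.08591359670217946} 0.0187
```

View pics/top0.png

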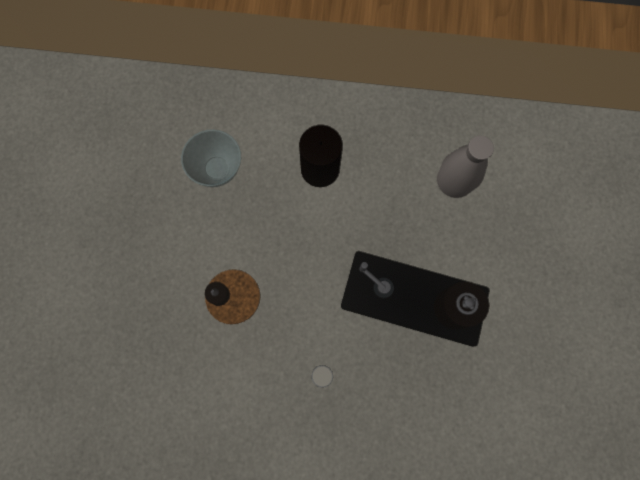

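View pics/side0.png

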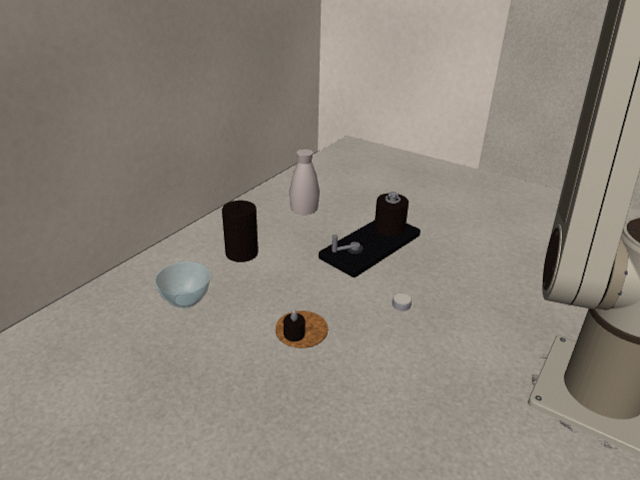

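The top view shows the cap at about (217,293) on the coaster (232,297), the lever post at (363,265), the pivot at (385,288) and the stud at (467,303). The side view shows the post at (334,243), the stud at (393,197) and the cap at (294,327). Next I'll enlarge these for exact pixels.

Run:
```python
import cv2,numpy as np
t=cv2.imread("pics/top0.png");s=cv2.imread("pics/side0.png")
g=lambda a:np.clip((a/255.)**.5*255,0,255).astype(np.uint8)
z=lambda im,x,y,w,h:cv2.resize(g(im[y:y+h,x:x+w]),(w*5,h*5),interpolation=cv2.INTER_CUBIC)
a=z(t,335,245,160,60);b=z(t,335,285,0+80,60);c=z(s,315,185,80,60)
d=z(t,195,265,80,60);
e=z(s,270,300,80,60)
# layout 800x600: row1 a top plinth; row2 side lever | d/e
cv2.imwrite("pics/z1.png",np.vstack([a,np.hstack([z(s,320,225,80,60),z(t,195,270,80,60)])]))
cv2.imwrite("pics/z2.png",np.vstack([np.hstack([z(t,430,275,80,60),z(s,355,185,80,60)]),np.hstack([z(s,260,295,80,60),z(t,335,245,80,60)])]))
```

```text
(no output)
```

View pics/z1.png

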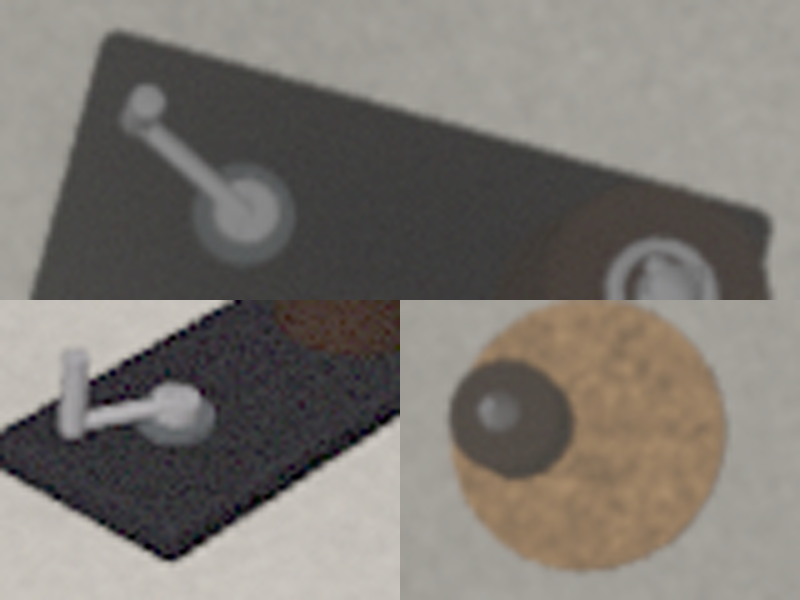

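View pics/z2.png

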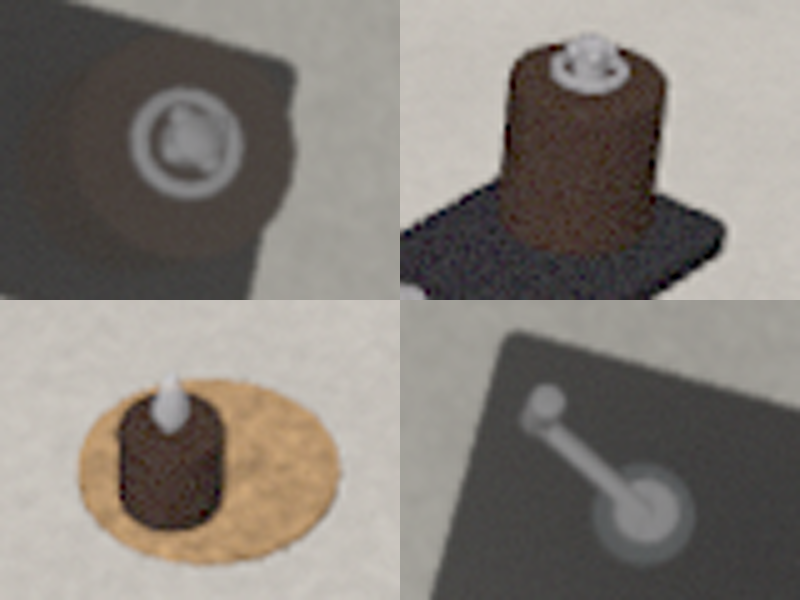

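Enlarged, in full-image pixels: the post top is at top (364.2,264.6) and side (334.6,235.4). The ring centre is at top (467,303.2) and side (392.6,198). The flame tip apex is at side (293.6,309.8), and the cap outline is centred at top (216.8,293.4).

Create h.py:
```python
from workcell import bot
import numpy as np, cv2
from scipy.spatial.transform import Rotation as Ro
def ray(c,u,v):
    R=np.array(c["R"]);d=R.T@np.linalg.inv(c["mtx"])@[u,v,1];return -R.T@np.array(c["t"]),d/np.linalg.norm(d)
def onz(c,u,v,z):
    o,d=ray(c,u,v);return o+d*(z-o[2])/d[2]
def tri(*rs):
    A=sum(np.eye(3)-np.outer(d,d) for o,d in rs);b=sum((np.eye(3)-np.outer(d,d))@o for o,d in rs);return np.linalg.solve(A,b)
def proj(c,X):
    p=np.array(c["mtx"])@(np.array(c["R"])@X+np.array(c["t"]));return p[:2]/p[2]
def shift(P,pos=None,q=None):
    "world point P -> TCP shift in tool axes"
    o=bot.get_obs();return Ro.from_quat(o["tool_rot"]).inv().apply(np.array(P)-o["eef_pos"])
```

Run:
```python
from h import *
np.set_printoptions(precision=4,suppress=True)
T=bot.calibration("top");S=bot.calibration("side")
print("post",onz(T,364.2,264.6,.068),onz(S,334.6,235.4,.068),tri(ray(T,364.2,264.6),ray(S,334.6,235.4)))
for z in(.03,.04):print("pivot",onz(T,383.7,287.2,z))
print("ring",onz(T,467,303.2,.105),onz(S,392.6,198,.105),tri(ray(T,467,303.2),ray(S,392.6,198)))
print("cap tip side",onz(S,293.6,309.8,.066),"top sil",onz(T,216.8,293.4,.03),"tiptop",onz(T,214.3,291.8,.062))
im=cv2.imread("pics/top0.png").astype(int);b,g,r=im[...,0],im[...,1],im[...,2]
m=((im.max(2)<28)).astype(np.uint8);n,l,st,ce=cv2.connectedComponentsWithStats(m)
for i in range(1,n):
    if st[i,4]>60:print(st[i],ce[i])
# plinth axis from corners
for p in((357,252.5),(489,287),(342,309),(477,346)):print(onz(T,*p,.022))
o=bot.get_obs();print(Ro.from_quat(o["tool_rot"]).as_matrix())
```

```text
post [ 0.5679 -0.0676  0.068 ] [ 0.5704 -0.0693  0.068 ] [ 0.5683 -0.0672  0.0697]
pivot [ 0.5385 -0.1087  0.03  ]
pivot [ 0.537  -0.1075  0.04  ]
ring [ 0.5164 -0.236   0.105 ] [ 0.5184 -0.2375  0.105 ] [ 0.5168 -0.2353  0.1063]
cap tip side [0.4962 0.1852 0.066 ] top sil [0.4944 0.1835 0.03  ] tiptop [0.4934 0.1818 0.062 ]
[ 300  126   42   61 2113] [320.1354 155.1287]
[ 342  252  147   94 7435] [415.2624 299.1634]
[206 284  23  21 225] [218.9778 294.0311]
[ 0.5973 -0.0562  0.022 ]
[ 0.5611 -0.2967  0.022 ]
[ 0.4927 -0.0395  0.022 ]
[ 0.455  -0.2802  0.022 ]
[[ 0.9586  0.2848 -0.0006]
 [ 0.2848 -0.9586  0.0018]
 [-0.     -0.0019 -1.    ]]
```

Units first: shifts go in cm. So 0.07 m is 7, 0.526 m is 52.6.

Emit:
hand_motion(plan={"steps":[[0, 0, -0.5, 15, -8, 2, 0.05], [0, 0, -1.5, 52.6, -27.2, 7, 0.05], [0, 0, -1.5, 52.6, -27.2, 7, 0.05], [0, 0, -1.5, 52.6, -27.2, 7, 0.05], [0, 0, -1.5, 52.6, -27.2, 7, 0.05], [0, 0, -1.5, 52.6, -27.2, 7, 0.05], [0, 0, -1.5, 52.6, -27.2, 7, 0.05], [0, 0, -1.5, 52.6, -27.2, 7, 0.05], [0, 0, -1.5, 52.6, -27.2, 7, 0.05], [0, 0, -1.5, 52.6, -27.2, 7, 0.05]]})

```text
clock: 1.35
eef_pos: [0.5705, -0.0661, 0.16]
tool_rot: [0.625, 0.781, -0.0, -0.001]
ft_force: [-0.7, -0.4, -0.2]
grip_width: 0.0498
grasp_force: 0.0
```

Add to h.py:
```python
def plan(P,yaw=None):
    "print shift to world P, and turn about tool z to bring tool y to world angle yaw (deg)"
    o=bot.get_obs();M=Ro.from_quat(o["tool_rot"]).as_matrix();y=np.degrees(np.arctan2(M[1,1],M[0,1]))
    tz=None if yaw is None else -np.radians((yaw-y+180)%360-180)
    print("t",o["clock"],"eef",o["eef_pos"].round(4),"yaw",y.round(1),"tilt",M[:,2].round(4),"q",np.round(o["joint_pos"],2),"F",o["ft_force"].round(1),"shift",shift(P).round(4),"rz",tz)
```

```bash
python3 -c "
from h import *
plan([.5688,-.068,.1],52)"
```

```text
t 1.35 eef [ 0.5705 -0.0661  0.16  ] yaw 12.7 tilt [-1.2e-03  4.0e-04 -1.0e+00] q [-0.12  0.43  0.08  1.23  0.    1.23] F [-0.7 -0.4 -0.2] shift [-0.0015 -0.002   0.06  ] rz -0.6866464612206552
```

Scaled: 0.03 m is 3, 0.02 m is 2.

Emit:
hand_motion(plan={"steps":[[0, 0, -0.188, 0, -0.2, 0, 0.05], [0, 0, -0.376, -0.15, -0.2, 0, 0.05], [0, 0, -0.564, -0.15, -0.2, 2, 0.05], [0, 0, -0.687, -0.15, -0.2, 3, 0.05], [0, 0, -0.687, -0.15, -0.2, 3, 0.05]]})

```text
clock: 1.98
eef_pos: [0.5663, -0.0705, 0.1298]
tool_rot: [0.327, 0.945, -0.0, -0.002]
ft_force: [0.1, -0.3, 0.4]
grip_width: 0.0502
grasp_force: 0.0
```

Run:
```python
from h import *
plan([.5688,-.068,.04],52)
c=bot.calibration("wrist");cv2.imwrite("pics/w1.png",bot.camera("wrist")[:,:,::-1])
print(proj(c,np.array([.5688,-.068,.068])),proj(c,np.array([.5375,-.108,.04])))
```

```text
t 1.975 eef [ 0.5663 -0.0705  0.1298] yaw 51.8 tilt [-3.4e-03  4.0e-04 -1.0e+00] q [-0.12  0.44  0.02  1.16 -0.    0.54] F [ 0.1 -0.3  0.4] shift [-0.0007  0.0036  0.0898] rz -0.003964147231896402
[325.71668731 258.61891269] [248.94409178 243.55300011]
```

View pics/w1.png

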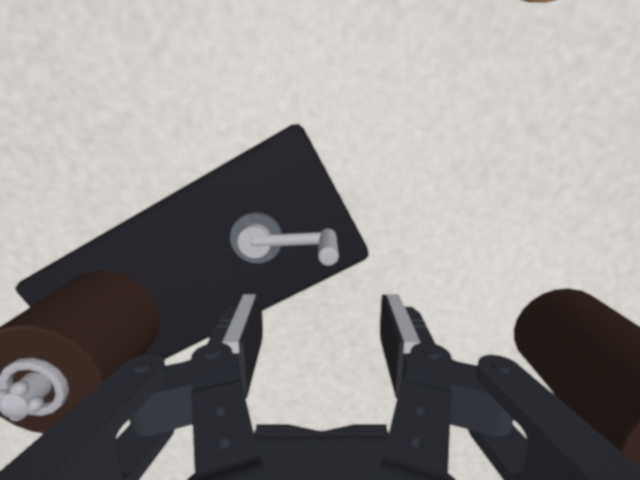

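The wrist view shows the post top at (328,256), within 1 mm of my estimate, with the lever bar lying along the closing line. I'll descend and pinch.

Scaled: 0.09 m is 9, 0.07 m is 7.

Emit:
hand_motion(plan={"steps":[[0, 0, 0, 0, 0.4, 4, 0.05], [0, 0, 0, 0, 0.4, 7, 0.05], [0, 0, 0, 0, 0.4, 9, 0.05], [0, 0, 0, 0, 0.4, 9, 0.05], [0, 0, 0, 0, 0.4, 9, 0.05], [0, 0, 0, 0, 0.4, 9, 0], [0, 0, 0, 0, 0.4, 9, 0], [0, 0, 0, 0, 0.4, 9, 0], [0, 0, 0, 0, 0.4, 9, 0], [0, 0, 0, 0, 0.4, 9, 0]]})

```text
clock: 3.28
eef_pos: [0.5703, -0.0682, 0.0424]
tool_rot: [0.327, 0.945, -0.0, 0.001]
ft_force: [-2.6, -2.6, 5.8]
grip_width: 0.0102
grasp_force: 58.6
```

Run:
```python
from h import *
o=bot.get_obs();plan([.5688,-.068,.04],52);piv=np.array([.5375,-.108]);
r=Ro.from_quat(o["tool_rot"]);e=o["eef_pos"]
for a in(.15,.3,.45,.6,.75,.9,.95):
    v=e[:2]-piv;w=Ro.from_rotvec([0,0,a]).apply([*v,0])
    print(a,r.inv().apply(w-[*v,0]).round(4), np.linalg.norm(v))
```

```text
t 3.275 eef [ 0.5703 -0.0682  0.0424] yaw 51.8 tilt [ 0.0011 -0.0014 -1.    ] q [-0.12  0.53 -0.08  0.96 -0.    0.55] F [-2.6 -2.6  5.8] shift [ 0.0013 -0.0007  0.0024] rz -0.0031290520577540166
0.15 [ 0.0077 -0.0004 -0.    ] 0.051529809200975184
0.3 [ 0.0153 -0.002  -0.    ] 0.051529809200975184
0.45 [ 0.0225 -0.0046 -0.    ] 0.051529809200975184
0.6 [ 0.0293 -0.0083 -0.    ] 0.051529809200975184
0.75 [ 0.0354 -0.013  -0.0001] 0.051529809200975184
0.9 [ 0.0408 -0.0186 -0.0001] 0.051529809200975184
0.95 [ 0.0424 -0.0206 -0.0001] 0.051529809200975184
```

Emit:
hand_motion(plan={"steps":[[0, 0, -0.15, 0.77, -0.04, 0, 0], [0, 0, -0.3, 1.52, -0.2, 0, 0], [0, 0, -0.45, 2.23, -0.46, 0, 0], [0, 0, -0.6, 2.9, -0.83, 0, 0], [0, 0, -0.75, 3.5, -1.3, 0, 0], [0, 0, -0.9, 4.03, -1.86, 0, 0], [0, 0, -0.96, 4.25, -2.1, 0, 0], [0, 0, -0.96, 4.25, -2.1, 0, 0]]})

```text
clock: 4.28
eef_pos: [0.5274, -0.0583, 0.0425]
tool_rot: [-0.146, 0.989, -0.001, 0.004]
ft_force: [6.5, -1.5, -1.8]
grip_width: 0.0095
grasp_force: 58.7
```

Run:
```python
from h import *
o=bot.get_obs();plan([.5688,-.068,.04],52)
print(o["ft_torque"]);e=o["eef_pos"][:2]-[.5375,-.108];print(np.degrees(np.arctan2(e[1],e[0])),np.linalg.norm(e))
cv2.imwrite("pics/t2.png",bot.camera("top")[240:330,330:450,::-1].repeat(5,0).repeat(5,1))
```

```text
t 4.275 eef [ 0.5274 -0.0583  0.0425] yaw 106.8 tilt [ 8.e-03 -7.e-04 -1.e+00] q [-0.11  0.45 -0.22  0.89  0.   -0.4 ] F [ 6.5 -1.5 -1.8] shift [-0.0368 -0.0212  0.0029] rz 0.9565173346482003
[-0.29702508 -1.21390776 -0.22564503]
101.47127302273967 0.050675541483230606
```

View pics/t2.png

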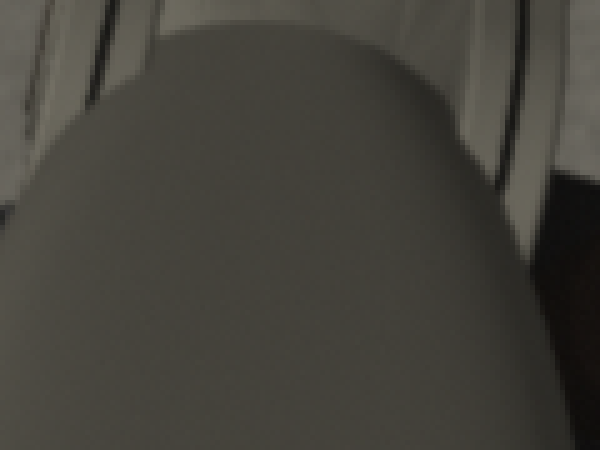

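The arm blocks the top view here. I'll push further along the tangent to confirm the stop: the force should rise without any motion.

Scaled: 0.008 m is 0.8, 0.006 m is 0.6.

Emit:
hand_motion(plan={"steps":[[0, 0, 0, 0.3, 0, 0, 0], [0, 0, 0, 0.6, -0.1, 0, 0], [0, 0, 0, 0.8, -0.1, 0, 0], [0, 0, 0, 0.8, -0.1, 0, 0]]})

```text
clock: 4.82
eef_pos: [0.5268, -0.0588, 0.043]
tool_rot: [-0.147, 0.989, 0.001, 0.01]
ft_force: [20.9, 6.5, -13.4]
grip_width: 0.0102
grasp_force: 58.4
```

Run:
```python
from h import *
o=bot.get_obs();e=o["eef_pos"][:2]-[.5375,-.108];print(o["eef_pos"],o["ft_force"],np.degrees(np.arctan2(e[1],e[0])),np.linalg.norm(e))
```

```text
[ 0.5267969  -0.05875736  0.04299586] [ 20.8764153    6.53632465 -13.35755748] 102.26274937923657 0.050392403669923744
```

The force rose to 21 N for 0.6 mm of motion, so the lever is at its stop. I'll open the fingers, then rise.

Scaled: -0.05 m is -5, -0.14 m is -14.

Emit:
hand_motion(plan={"steps":[[0, 0, 0, 0, 0, 0, 0.06], [0, 0, 0, 0, 0, 0, 0.06], [0, 0, 0, 0, 0, 0, 0.06], [0, 0, 0, 0, 0, -5, 0.06], [0, 0, 0, 0, 0, -10, 0.06], [0, 0, 0, 0, 0, -14, 0.06], [0, 0, 0, 0, 0, -14, 0.06]]})

```text
clock: 5.7
eef_pos: [0.5184, -0.0615, 0.1852]
tool_rot: [-0.146, 0.989, -0.001, 0.004]
ft_force: [0.7, 0.6, -0.6]
grip_width: 0.06
grasp_force: 0.0
```

Run:
```python
from h import *
c=bot.calibration("wrist");cv2.imwrite("pics/w2.png",bot.camera("wrist")[:,:,::-1])
print(proj(c,np.array([.5688,-.068,.068])),proj(c,np.array([.5255,-.0595,.068])))
plan([.4945,.183,.15],90)
```

```text
[294.08713854 286.05583877] [320.83183484 238.25833805]
t 5.75 eef [ 0.517  -0.0613  0.183 ] yaw 106.8 tilt [ 3.6e-03 -4.0e-04 -1.0e+00] q [-0.12  0.3  -0.04  1.23  0.   -0.41] F [-0.4  0.2 -0.2] shift [-0.0491  0.2404  0.0328] rz 0.2938469124701976
```

View pics/w2.png

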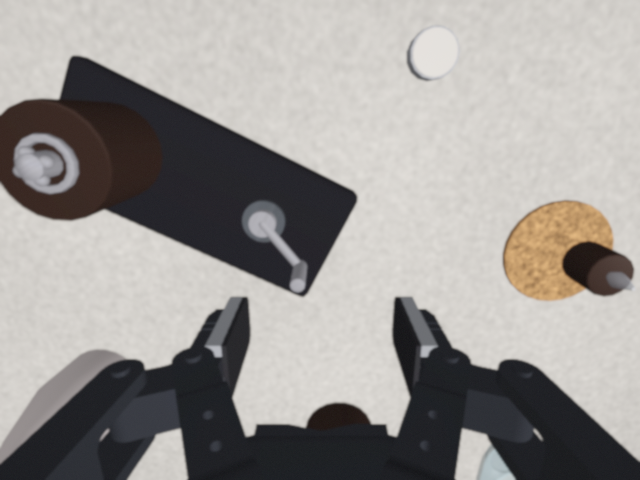

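The post is back at its rest position, (297,285) against (294,286) predicted. Now I'll move over the cap.

Scaled: 0.18 m is 18, 0.24 m is 24.

Emit:
hand_motion(plan={"steps":[[0, 0, 0, -1.2, 6, 1, 0.07], [0, 0, 0, -2.5, 12, 2, 0.07], [0, 0, 0, -3.7, 18, 3, 0.07], [0, 0, 0, -4.9, 24, 3.5, 0.07], [0, 0, 0, -4.9, 24, 3.5, 0.07], [0, 0, 0, -4.9, 24, 3.5, 0.07]]})

```text
clock: 6.5
eef_pos: [0.4923, 0.1825, 0.1449]
tool_rot: [-0.147, 0.989, -0.001, -0.002]
ft_force: [-0.1, 0.7, 0.6]
grip_width: 0.0698
grasp_force: 0.0
```

Run:
```python
from h import *
c=bot.calibration("wrist");im=bot.camera("wrist")[:,:,::-1];cv2.imwrite("pics/w3.png",im)
for z in(.006,.042,.066):print(z,proj(c,np.array([.4945,.183,z])))
plan([.4945,.183,.025],106.8)
```

```text
0.006 [320.56432751 225.17959849]
0.042 [320.44667435 239.29470714]
0.066 [320.34921268 250.98739908]
t 6.55 eef [0.4928 0.1818 0.1453] yaw 106.8 tilt [-0.0021 -0.0012 -1.    ] q [ 0.35  0.34 -0.08  1.15 -0.    0.06] F [-0.2 -0.4  0.6] shift [-0.0022  0.0007  0.1203] rz 0.0002671557660167387
```

View pics/w3.png

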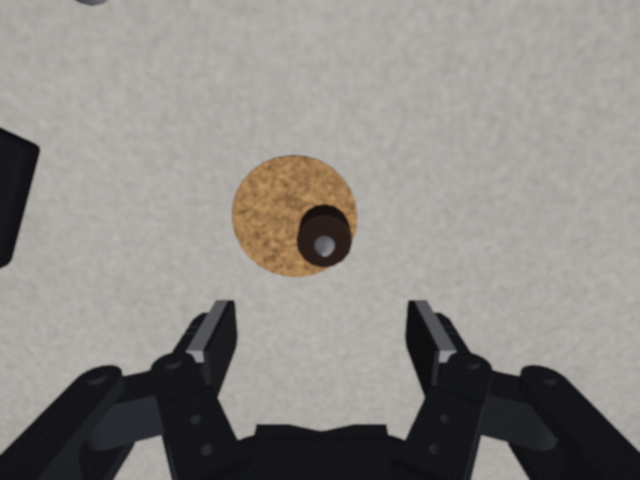

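The cap top centre is at (324.5,240), about 3 mm toward tool +y from the prediction. I'll correct for that, descend and grasp.

Emit:
hand_motion(plan={"steps":[[0, 0, 0, -0.2, 0.3, 5, 0.07], [0, 0, 0, -0.2, 0.3, 9, 0.07], [0, 0, 0, -0.2, 0.3, 12, 0.07], [0, 0, 0, -0.2, 0.3, 13.4, 0.07], [0, 0, 0, -0.2, 0.3, 13.4, 0.07], [0, 0, 0, -0.2, 0.3, 13.4, 0.02], [0, 0, 0, -0.2, 0.3, 13.4, 0.02], [0, 0, 0, -0.2, 0.3, 13.4, 0.02], [0, 0, 0, -0.2, 0.3, 13.4, 0.02], [0, 0, 0, -0.2, 0.3, 13.4, 0.02]]})

```text
clock: 7.8
eef_pos: [0.4961, 0.1868, 0.0141]
tool_rot: [-0.147, 0.989, 0.0, 0.002]
ft_force: [0.1, -0.2, 5.6]
grip_width: 0.0382
grasp_force: 60.5
```

Run:
```python
from h import *
plan([.4945,.183,.2],106.8); print(bot.get_obs()["grip_width"])
```

```text
t 7.8 eef [0.4961 0.1868 0.0141] yaw 106.9 tilt [ 3.7e-03  9.0e-04 -1.0e+00] q [ 0.36  0.49 -0.24  0.83 -0.    0.07] F [ 0.1 -0.2  5.6] shift [ 0.0019 -0.0032 -0.1859] rz 0.000989994151352171
0.03818326893676342
```

Scaled: -0.36 m is -36, -0.12 m is -12.

Emit:
hand_motion(plan={"steps":[[0, 0, 0, 0, 0, -3, 0.02], [0, 0, 0, 0, 0, -9, 0.02], [0, 0, 0, 0, 0, -15, 0.02], [0, 0, 0, 1.5, -6, -18.5, 0.02], [0, 0, 0, 3, -12, -18.5, 0.02], [0, 0, 0, 4.5, -18, -18.5, 0.02], [0, 0, 0, 6, -24, -18.5, 0.02], [0, 0, 0, 7.5, -30, -18.5, 0.02], [0, 0, 0, 9, -36, -18.5, 0.02], [0, 0, 0, 10.3, -41.1, -18.5, 0.02]]})

```text
clock: 9.05
eef_pos: [0.515, -0.239, 0.1977]
tool_rot: [-0.146, 0.989, -0.0, 0.0]
ft_force: [0.6, 0.0, -0.4]
grip_width: 0.0382
grasp_force: 60.3
```

Emit:
hand_motion(plan={"steps":[[0, 0, 0, 0, 0, 0, 0.02], [0, 0, 0, 0, 0, 0, 0.02], [0, 0, 0, 0, 0, 0, 0.02]]})

```text
clock: 9.43
eef_pos: [0.5152, -0.2355, 0.1974]
tool_rot: [-0.148, 0.989, 0.0, -0.0]
ft_force: [-0.2, -0.0, -0.8]
grip_width: 0.038
grasp_force: 60.4
```

Run:
```python
from h import *
plan([.517,-.236,.15],106.8)
c=bot.calibration("wrist");w=bot.camera("wrist")[:,:,::-1];s=bot.camera("side")[:,:,::-1]
cv2.imwrite("pics/w4.png",w);cv2.imwrite("pics/s4.png",s)
g=lambda a:np.clip((a/255.)**.6*255,0,255).astype(np.uint8)
cv2.imwrite("pics/c4.png",g(np.hstack([cv2.resize(w[180:480,200:440],(480,600)),cv2.resize(s[90:240,340:420],(320,600))])))
for z in(.1,.105,.12):print(z,proj(c,np.array([.517,-.236,z])))
```

```text
t 9.425 eef [ 0.5152 -0.2355  0.1974] yaw 107.0 tilt [-2.e-04  4.e-04 -1.e+00] q [-0.43  0.39  0.12  1.31  0.   -0.72] F [-0.2 -0.  -0.8] shift [-0.0016 -0.001   0.0474] rz 0.002883745698181627
0.1 [318.99150773 240.42735919]
0.105 [318.95205184 242.78332974]
0.12 [318.82405606 250.42614968]
```

View pics/c4.png

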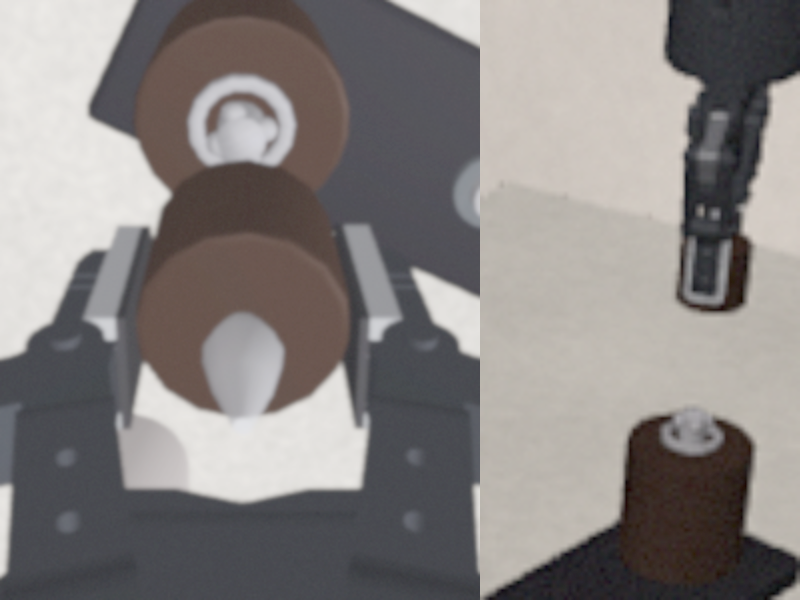

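In the wrist view the ring centre is at about (320.8,241.8). The held cap's top disc spans u 269–375 and v 296–387, and its lower far edge is at v 261. I'll turn these into relative offsets using the same camera.

Run:
```python
from h import *
c=bot.calibration("wrist");o=bot.get_obs();r=Ro.from_quat(o["tool_rot"])
f=lambda u,v,z:r.inv().apply(onz(c,u,v,z)-o["eef_pos"]).round(4)
print("ring",f(320.8,241.8,.105),onz(c,320.8,241.8,.105))
zt=.2253
print("top far",f(321.5,296.3,zt),"near",f(321.5,387.3,zt),"L",f(269,335,zt),"R",f(374.7,335,zt))
print("bottom far",f(321.5,261.3,.1893))
S=bot.calibration("side");print("stud side",onz(S,392.6,198,.105))
```

```text
ring [-0.0009  0.0002  0.0926] [ 0.51621334 -0.23499794  0.105     ]
top far [ 0.0199  0.0006 -0.0278] near [-0.018   0.0006 -0.0277] L [ 0.0046 -0.0182 -0.0278] R [ 0.0046  0.0196 -0.0277]
bottom far [0.0185 0.0006 0.0082]
stud side [ 0.51843809 -0.23745086  0.105     ]
```

Emit:
hand_motion(plan={"steps":[[0, 0, 0, -0.1, -0.05, 3, 0.02], [0, 0, 0, -0.1, -0.05, 5.5, 0.02], [0, 0, 0, -0.1, -0.05, 6.2, 0.02], [0, 0, 0, -0.1, -0.05, 6.2, 0.02], [0, 0, 0, -0.1, -0.05, 6.2, 0.02], [0, 0, 0, -0.1, -0.05, 6.2, 0.02]]})

```text
clock: 10.28
eef_pos: [0.517, -0.2374, 0.1365]
tool_rot: [-0.147, 0.989, -0.001, 0.001]
ft_force: [0.2, -0.8, 0.8]
grip_width: 0.0383
grasp_force: 60.5
```

Run:
```python
from h import *
plan([.517,-.236,.12],106.8)
s=bot.camera("side")[:,:,::-1];w=bot.camera("wrist")[:,:,::-1]
g=lambda a:np.clip((a/255.)**.6*255,0,255).astype(np.uint8)
cv2.imwrite("pics/c5.png",g(np.hstack([cv2.resize(s[150:230,350:430],(400,400),interpolation=2),cv2.resize(w[200:420,220:420],(364,400))])))
```

```text
t 10.275 eef [ 0.517  -0.2374  0.1365] yaw 106.9 tilt [ 1.9e-03 -9.0e-04 -1.0e+00] q [-0.43  0.43  0.02  1.16 -0.   -0.72] F [ 0.2 -0.8  0.8] shift [-0.0004  0.0013  0.0165] rz 0.0010972410079644259
```

View pics/c5.png

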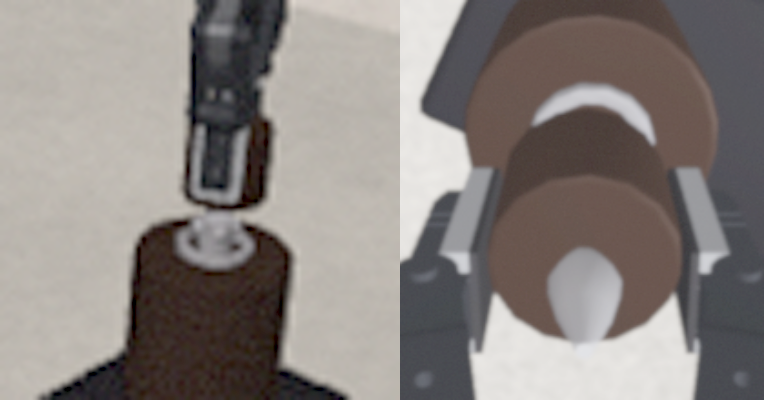

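The wrist crop shows the ring and pillar centred at about u 592, while the cap is at about 585.5. The side crop also shows the cap right of the stud. I'll work out the sideways correction.

Run:
```python
from h import *
c=bot.calibration("wrist");o=bot.get_obs();e=o["eef_pos"];r=Ro.from_quat(o["tool_rot"]);print(e)
f=lambda x,y,z:r.inv().apply(onz(c,(x-400)/1.82+220,y/1.818+200,z)-e).round(4)[:2]
print("ring far",f(593,84,.105)-[.018,0],"pillar far",f(592,17,.1)-[.0375,0],"pillar LR",(f(467,125,.1)+f(717,125,.1))/2)
zt=e[2]-.008+.036
print("cap far",f(585,176,zt),"near",f(585,340,zt),"LR",f(489,258,zt),f(682,258,zt),"bot far",f(585,107,zt-.036)-[.02,0])
```

```text
[ 0.51669723 -0.23734144  0.13607663]
ring far [-0.0005  0.0029] pillar far [-0.0024  0.0026] pillar LR [0.0033  0.00275]
cap far [0.0199 0.0006] near [-0.0177  0.0007] LR [ 0.0019 -0.0183] [0.0019 0.0198] bot far [-0.0002  0.0007]
```

Scaled: 0.008 m is 0.8, 0.0022 m is 0.22.

Emit:
hand_motion(plan={"steps":[[0, 0, 0, -0.1, 0.22, 0, 0.02], [0, 0, 0, -0.1, 0.22, 0, 0.02], [0, 0, 0, -0.1, 0.22, 0.4, 0.02], [0, 0, 0, -0.1, 0.22, 0.8, 0.02], [0, 0, 0, -0.1, 0.22, 1.1, 0.02], [0, 0, 0, -0.1, 0.22, 1.1, 0.02], [0, 0, 0, -0.1, 0.22, 1.1, 0.02]]})

```text
clock: 11.25
eef_pos: [0.5165, -0.2347, 0.1243]
tool_rot: [-0.147, 0.989, 0.0, -0.0]
ft_force: [0.5, -0.7, 0.1]
grip_width: 0.0382
grasp_force: 60.5
```

Run:
```python
from h import *
plan([.517,-.236,.12],106.8);print(bot.get_obs()["ft_torque"])
```

```text
t 11.25 eef [ 0.5165 -0.2347  0.1243] yaw 106.9 tilt [-2.e-04  1.e-04 -1.e+00] q [-0.43  0.44  0.    1.13 -0.   -0.72] F [ 0.5 -0.7  0.1] shift [-0.0001 -0.0014  0.0043] rz 0.0010004615355194667
[ 0.00466621 -0.01110135 -0.02421331]
```

No force at TCP z 0.124, so the lip is around the stud. Now I'll press over the beads.

Scaled: 0.006 m is 0.6, 0.003 m is 0.3.

Emit:
hand_motion(plan={"steps":[[0, 0, 0, 0, 0, 0.3, 0.02], [0, 0, 0, 0, 0, 0.6, 0.02], [0, 0, 0, 0, 0, 0.6, 0.02]]})

```text
clock: 11.62
eef_pos: [0.5181, -0.2352, 0.1205]
tool_rot: [-0.147, 0.989, -0.001, 0.002]
ft_force: [-0.1, 0.7, 8.1]
grip_width: 0.0383
grasp_force: 61.3
```

Emit:
hand_motion(plan={"steps":[[0, 0, 0, 0, 0, 0.3, 0.02], [0, 0, 0, 0, 0, 0.5, 0.02], [0, 0, 0, 0, 0, 0.5, 0.02]]})

```text
clock: 12.0
eef_pos: [0.5167, -0.2347, 0.113]
tool_rot: [-0.147, 0.989, 0.0, 0.0]
ft_force: [2.3, -0.8, 0.3]
grip_width: 0.0382
grasp_force: 61.2
```

Emit:
hand_motion(plan={"steps":[[0, 0, 0, 0, 0, 0.2, 0.02], [0, 0, 0, 0, 0, 0.4, 0.02], [0, 0, 0, 0, 0, 0.4, 0.02]]})

```text
clock: 12.38
eef_pos: [0.5168, -0.2347, 0.1103]
tool_rot: [-0.147, 0.989, -0.0, 0.0]
ft_force: [-0.8, 1.2, 7.9]
grip_width: 0.0383
grasp_force: 61.9
```

It clicked over (8 N, then about 0), and now the ring spring is pushing back. I'll press to the stop.

Scaled: 0.004 m is 0.4, 0.002 m is 0.2.

Emit:
hand_motion(plan={"steps":[[0, 0, 0, 0, 0, 0.2, 0.02], [0, 0, 0, 0, 0, 0.4, 0.02], [0, 0, 0, 0, 0, 0.4, 0.02]]})

```text
clock: 12.75
eef_pos: [0.5169, -0.2347, 0.1089]
tool_rot: [-0.147, 0.989, -0.001, 0.001]
ft_force: [-5.4, 3.6, 20.2]
grip_width: 0.0387
grasp_force: 63.4
```

Emit:
hand_motion(plan={"steps":[[0, 0, 0, 0, 0, 0.2, 0.02], [0, 0, 0, 0, 0, 0.4, 0.02], [0, 0, 0, 0, 0, 0.4, 0.02]]})

```text
clock: 13.12
eef_pos: [0.517, -0.2347, 0.1084]
tool_rot: [-0.147, 0.989, -0.001, 0.002]
ft_force: [-12.0, 5.5, 37.2]
grip_width: 0.0383
grasp_force: 65.2
```

Emit:
hand_motion(plan={"steps":[[0, 0, 0, 0, 0, 0.1, 0.02], [0, 0, 0, 0, 0, 0.2, 0.02], [0, 0, 0, 0, 0, 0.2, 0.02]]})

```text
clock: 13.5
eef_pos: [0.5171, -0.2347, 0.1082]
tool_rot: [-0.147, 0.989, -0.002, 0.003]
ft_force: [-14.5, 8.3, 46.7]
grip_width: 0.0387
grasp_force: 66.1
```

The ring is on its stop: the force climbs to 47 N with only 0.7 mm of motion. I'll ease off a little to a moderate steady push and check.

Scaled: -0.004 m is -0.4, -0.002 m is -0.2.

Emit:
hand_motion(plan={"steps":[[0, 0, 0, 0, 0, -0.2, 0.02], [0, 0, 0, 0, 0, -0.4, 0.02], [0, 0, 0, 0, 0, -0.4, 0.02], [0, 0, 0, 0, 0, -0.4, 0.02], [0, 0, 0, 0, 0, -0.4, 0.02]]})

```text
clock: 14.12
eef_pos: [0.517, -0.2347, 0.1086]
tool_rot: [-0.147, 0.989, -0.001, 0.002]
ft_force: [-9.6, 4.3, 29.0]
grip_width: 0.0386
grasp_force: 64.0
```

Run:
```python
from h import *
s=bot.camera("side")[:,:,::-1];w=bot.camera("wrist")[:,:,::-1]
g=lambda a:np.clip((a/255.)**.6*255,0,255).astype(np.uint8)
cv2.imwrite("pics/c6.png",g(np.hstack([cv2.resize(s[150:230,350:430],(400,400),interpolation=2),cv2.resize(w[200:420,220:420],(364,400))])))
```

```text
(no output)
```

View pics/c6.png

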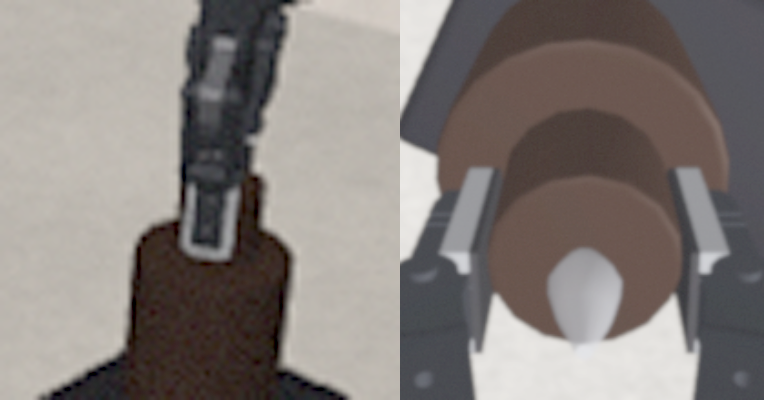

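The cap is seated and hasn't slipped in the grip; the disc is still at (489–682, 176–340) in the crop. The heights match the ring stop: 7.9 N at 0.1103 predicts the stop at 0.109, and that is where it went hard.

```bash
python3 -c "
from workcell import bot
print(bot.job_done())"
```

```text
the job is handed in; nothing more can be done
None
```

The job is handed in at about 14 s: the lever went to its stop and sprang back, then the cap clicked onto the stud, and the arm is still gripping it and holding the contact ring at its stop with about 29 N. The judging result was not shown.

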